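# Free the power bar before the oven goes on

### The arm

A 7-joint arm with a two-finger parallel gripper is mounted at the origin on the work surface. World frame = base frame: x ahead of the robot, y to its left, z up, the work surface at z = 0. Lengths are in m, angles in rad, forces in N, time in s.
With the tool pointing down it reaches from about 0.425 to 1.025 m from the base axis. Payload 3.6 kg.
Tool frame: the origin (TCP) lies at the very end of the fingers, on their centre line; the grasp point (between the pads) lies 19 mm behind it; z points along the fingers, y is the direction in which the jaws open and shut (so a half turn about z gives the same grasp; the last joint's range is limited). The gripper opens to 85 mm and grips with 20 to 120 N. Pads are 22 mm wide; open, the fingers measure 114 mm over their backs; the gripper's body (76 mm by 85 mm) begins 54 mm behind the grasp point. The pads swing forward as they close: fully open they stand 13 mm farther back than shut.
Start: joints at [-1.331, 0.591, 0.048, 1.609, -0.033, 0.943, -0.034], TCP at [0.237, 0.685, 0.231] pointing down, gripper open.
Joint ranges: [-2.69, 2.69], [-0.47, 2.24], [-1.27, 1.36], [0.19, 2.51], [-1.53, 4.68], [0.08, 2.07], [-3.09, 3.09]. Speed limits (rad/s): [2.57, 2.57, 3.14, 3.14, 3.14, 3.14, 3.14].

### API

Orientations are given as a rotation vector (axis times angle).
In Python, from rig import bot gives the robot as it stands.
- The arm moves only by the tool carry_out, never from a script. Its argument "moves" is a list of rows, each a list of 3 entries, a list of its own where there are three numbers: the opening, from 0 (shut) to 1 (fully open), then the shift along the tool's x, y, z in cm, then the turn about the tool's z in rad. In form: [[gripper, [x, y, z], spin], ...]. A call has 1 to 12 rows; each row shifts and turns the commanded pose from where the row before left it, along the tool's axes as they then stand; what a row does not reach is not made up. A row lasts 1/8 s, in which the tool goes at most 62.5 mm and 10.7 degrees, less where a joint would pass 70% of its speed; a pose out of reach is approached as far as the arm can. A call with a gripper value outside its range is refused whole. The fingers move at their own pace and stop on an object; "force" is the grip in N (left out, the last holds). Time passes only in rows, so rows that do not move let the fingers close. It gives the time, the measured TCP pose, the force and the opening at its end, in the units of the state.
- bot.state(): the state, without advancing time (a new reading comes with each control period).
- bot.camera(name): name is "side" or "top"; returns a dict with "pixels" (400x640x3 uint8, red, green, blue), "fx", "fy", "cx", "cy" (pixels), "distortion" ([k1, k2, p1, p2, k3] as OpenCV has them; the pictures are not rectified), "rvec" (rotation vector, rad) and "tvec" (3), from world to camera coordinates, as OpenCV has them. Camera axes: x right, y down, z forward; pixel columns grow to the right and rows downward; lengths in m; the calibration is good to about 2 mm. A picture is of the moment at which its call begins. There is no depth.
- bot.hand_in(): hands the job in, once; it reports no verdict.
The state is a dict: "time": time; "qpos": joint angles; "dq": joint speeds; "joint_torque": joint torques, N m; "tcp_pos": TCP position; "tool_rot": TCP orientation; "wrist_force": force on the tool from outside, world axes, zero at the start; "moment": the same for the moment, N m; "gripper_width": finger opening in m.
Only numpy, scipy, OpenCV 4.12 (cv2) and the standard library are available. Lean on these libraries where they do the work, as an engineer would, in place of code of your own. Each camera call takes 0.05 s, during which the arm holds its last target. There are 200 camera calls.

### The job

The toaster oven needs the whole circuit, so clear the power bar: lift the red-handled hold-down bail until it stays open by itself, pull out every charger and leave them all lying or standing inside the baking tray, and after that swing the bail fully shut again over the empty sockets. The tray stays flat on the counter; leave the side plate, ramekin, trivet and spatula where they are.

Things in the scene. Friction and masses are not known exactly. Their poses are not given: they have to be found in the camera images.
- powerbar: white counter power bar, fixed; block 80 mm (its x) by 270 mm (its y) by 40 mm high. Origin: centre of its underside; x points away from the robot towards the bail's hinge, z up. Five sockets in its top, in a row along y at x = 0, y = -96, -48, 0, 48, 96 mm; some may be empty. Two grey hinge cheeks, 60 mm high, stand at its far corners (x = 33 to 77 mm, y = +-129 mm)
- socket_mid (a point): centre of the middle socket's mouth, in the bar's top 40 mm above the counter. In each socket a spring-loaded roller snaps over the plug's nose and holds it: a straight upward pull of about 7 to 12 N frees it within the first 5 mm; then it slides out freely
- bail (a joint): angle (rad) of the sprung steel hold-down bail, a wire frame with a red handle bar: 0 = shut, lying over the plugs 2 mm above their tops so that they cannot come out; 1.7 = fully open, standing up behind the sockets. An over-centre spring pulls it shut below 0.85 and holds it open above 0.85; moving it by the handle takes about 3 to 7 N
- bail_handle (a point): middle of the bail's red handle bar: round, 10 mm thick, 236 mm long, parallel to the power bar's y. Shut, it lies 60 mm nearer the robot than the socket row, 86 mm above the counter, free space below; pinched from above it turns between the pads. A parallel 8 mm steel bar lies 60 mm behind it over the plugs; side arms at y = +-118 mm. Only the position matters
- bail_hinge (a point): point on the bail's hinge axis (fixed, parallel to the power bar's y), 55 mm behind the socket row, 50 mm above the counter. The shut handle is 115 mm in front of it and 36 mm above it (121 mm radius) and swings up and over, away from the robot
- tray: loose stainless steel baking tray, open on top, 210 mm (its x) by 280 mm (its y), 22 mm high, walls and floor 4 mm thick (floor at most 5 mm), 0.45 kg. Origin: centre of its underside, z up
- plug0: black plug-in charger (may be absent), about 70 g: a cap 34 mm (x) by 28 mm (y) by 40 mm (z) with a metal nose 16 by 20 mm that reaches 18 mm below the cap. Origin: centre of the cap; z points from nose to cap. Plugged in, it stands upright, axes along the power bar's, cap on the bar's top (cap centre 60 mm above the counter); plugs stand 48 mm apart
- plug1: blue plug-in charger (may be absent), about 70 g: a cap 34 mm (x) by 28 mm (y) by 40 mm (z) with a metal nose 16 by 20 mm that reaches 18 mm below the cap. Origin: centre of the cap; z points from nose to cap. Plugged in, it stands upright, axes along the power bar's, cap on the bar's top (cap centre 60 mm above the counter); plugs stand 48 mm apart
- plug2: yellow plug-in charger (may be absent), about 70 g: a cap 34 mm (x) by 28 mm (y) by 40 mm (z) with a metal nose 16 by 20 mm that reaches 18 mm below the cap. Origin: centre of the cap; z points from nose to cap. Plugged in, it stands upright, axes along the power bar's, cap on the bar's top (cap centre 60 mm above the counter); plugs stand 48 mm apart
- plug3: green plug-in charger (may be absent), about 70 g: a cap 34 mm (x) by 28 mm (y) by 40 mm (z) with a metal nose 16 by 20 mm that reaches 18 mm below the cap. Origin: centre of the cap; z points from nose to cap. Plugged in, it stands upright, axes along the power bar's, cap on the bar's top (cap centre 60 mm above the counter); plugs stand 48 mm apart
- plug4: orange plug-in charger (may be absent), about 70 g: a cap 34 mm (x) by 28 mm (y) by 40 mm (z) with a metal nose 16 by 20 mm that reaches 18 mm below the cap. Origin: centre of the cap; z points from nose to cap. Plugged in, it stands upright, axes along the power bar's, cap on the bar's top (cap centre 60 mm above the counter); plugs stand 48 mm apart
- side_plate: white ceramic side plate, 140 mm across, 16 mm high; a bystander. Origin: on its underside, at the centre
- ramekin: clear glass ramekin, 86 mm across, 45 mm high; a bystander. Origin: on its underside, at the centre
- spatula: red hard silicone spatula, 260 mm long, lying flat beyond the work, seen from the robot; a bystander. Origin: on its underside
- trivet: black plastic trivet, 120 mm square, 10 mm high; a bystander. Origin: on its underside, at the centre

How it is judged:
On the way, in this order (a step that is already met when the one before it is completed fails the run):
1. the bail stands open (value of joint bail above 1.5 rad), for 0.2 s.
2. every charger is inside the tray (x of plug0 in the frame of tray between -0.092 and 0.092 m and y of plug0 in the frame of tray between -0.127 and 0.127 m and z of plug0 in the frame of tray between 0.01 and 0.06 m and linear speed of each of plug0, plug1, plug2, plug3, plug4 below 0.03 m/s and x of plug1 in the frame of tray between -0.092 and 0.092 m and y of plug1 in the frame of tray between -0.127 and 0.127 m and z of plug1 in the frame of tray between 0.01 and 0.06 m and x of plug2 in the frame of tray between -0.092 and 0.092 m and y of plug2 in the frame of tray between -0.127 and 0.127 m and z of plug2 in the frame of tray between 0.01 and 0.06 m and x of plug3 in the frame of tray between -0.092 and 0.092 m and y of plug3 in the frame of tray between -0.127 and 0.127 m and z of plug3 in the frame of tray between 0.01 and 0.06 m and x of plug4 in the frame of tray between -0.092 and 0.092 m and y of plug4 in the frame of tray between -0.127 and 0.127 m and z of plug4 in the frame of tray between 0.01 and 0.06 m), for 0.2 s.
3. the bail is shut again (value of joint bail below 0.08 rad), for 0.2 s.
At the end, for the whole second after the job is handed in: Every charger present is at rest inside the tray (cap centre within 92 mm of the tray's centre along its x and 127 mm along its y, less than 60 mm above its underside); the tray is flat on the counter; the bail is shut (below 0.08 rad) (all of step 2 and value of joint bail below 0.08 rad and angle between tray's own z axis and vertical below 0.1 rad and linear speed of tray below 0.02 m/s); the robot touches nothing.
It fails at once if the side plate is shifted by more than 30 mm (distance of side_plate from where it was at the start of the episode above 0.03 m).
It fails at once if the ramekin is shifted by more than 30 mm (distance of ramekin from where it was at the start of the episode above 0.03 m).
It fails at once if the spatula is shifted by more than 30 mm (distance of spatula from where it was at the start of the episode above 0.03 m).
It fails at once if the trivet is shifted by more than 30 mm (distance of trivet from where it was at the start of the episode above 0.03 m).
Of plug0, plug1, plug2, plug3, plug4 only 3 to 5 are there at a start; the rules pass over those that are not, and their reading is None.
At some moment in a run one of tray may be knocked a few centimetres aside while the robot is not near it.
Once in a run the grip may slacken for a moment while it holds something.
It also fails if it takes over 210 s, if anything falls off the work surface, if the arm or the gripper's body presses on something with over 40 N, if the wrist force passes 120 N, or if a joint passes its speed limit or range.

## Working session

There is one attempt and no reset: what is moved stays moved. The work goes in short steps, Python scripts to look and compute and a tool call to move; the robot and the scene stay as the last step left them, time stands still between calls to the robot, and variables do not carry over. Pictures are saved under pics/ and viewed, about 12 in all and at most 16, crops included, and the job is handed in when it is done.

Besides the shell and the picture viewer there is one more tool, called after "Emit:" as name(argument=value, ...), one argument or row to a line, values as JSON. carry_out: Moves the arm, as the interface text tells. Its arguments: {"type":"object","properties":{"moves":{"type":"array"},"force":{"type":"number"}},"required":["moves"]}

```bash
mkdir -p pics; ls
cat > h.py <<'E'
import numpy as np, cv2
from rig import bot
def grab(n,f=None):
    c=bot.camera(n)
    if f: cv2.imwrite('pics/'+f,c['pixels'][:,:,::-1])
    return c
def cast(c,uv,z):
    K=np.array([[c['fx'],0,c['cx']],[0,c['fy'],c['cy']],[0,0,1.]])
    p=cv2.undistortPoints(np.array(uv,float).reshape(-1,1,2),K,np.array(c['distortion'],float))[:,0]
    R=cv2.Rodrigues(np.array(c['rvec'],float))[0];t=np.array(c['tvec'],float)
    o=-R.T@t; d=np.c_[p,np.ones(len(p))]@R
    return o+d*((z-o[2])/d[:,2])[:,None]
def proj(c,X):
    K=np.array([[c['fx'],0,c['cx']],[0,c['fy'],c['cy']],[0,0,1.]])
    return cv2.projectPoints(np.array(X,float).reshape(-1,3),np.array(c['rvec'],float),np.array(c['tvec'],float),K,np.array(c['distortion'],float))[0][:,0]
E
python3 - <<'E'
from h import *
a=grab('top','t0.png');b=grab('side','s0.png')
for c in(a,b):
    R=cv2.Rodrigues(np.array(c['rvec']))[0];print(-R.T@np.array(c['tvec']),R[2],c['fx'])
print(bot.state())
E
```

```text
pics
[0.30143555 0.00342648 1.80824259] [ 0.16877522 -0.00338596 -0.98564875] 472.5804678843813
[-0.14231515 -0.82364354  1.31953081] [ 0.43274446  0.51012145 -0.74330905] 500.5314900094305
{'time': 0.1, 'qpos': array([-1.3315098 ,  0.59206556,  0.0482759 ,  1.60967913, -0.03329259,
        0.94274061, -0.03370831]), 'dq': array([ 0.00255782, -0.0019767 , -0.00064312, -0.00494911, -0.00130694,
       -0.00092579,  0.00083767]), 'joint_torque': array([ 3.63772524e-03, -5.49987137e+01,  1.55294716e+00, -1.98824930e+01,
        9.71734553e-03,  3.83330407e-03,  9.67153568e-06]), 'tcp_pos': array([0.23657126, 0.68452143, 0.23023258]), 'tool_rot': array([-0.52013579, -3.09799159,  0.00325902]), 'wrist_force': array([ 0.37328656, -0.5607543 ,  0.64328698]), 'moment': array([0.04784926, 0.02224221, 0.0560676 ]), 'gripper_width': 0.08518775999515481}
```

View pics/t0.png

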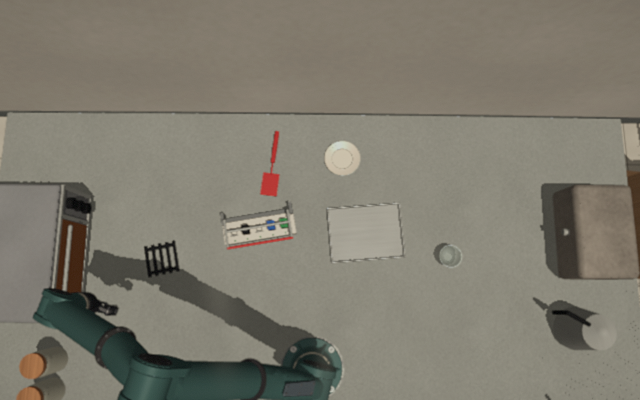

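View pics/s0.png

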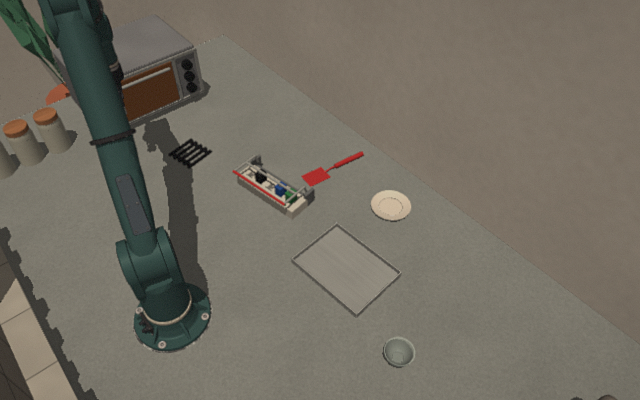

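The top view shows the power bar near (258,228) with black, blue and green plugs. The tray is near (365,232), the plate at (342,158), the ramekin at (448,255) and the trivet at (162,258). Next I measure.

Run:
```python
from h import *
a=grab('top');b=grab('side')
A=a['pixels'];B=b['pixels']
cv2.imwrite('pics/c0.png',np.vstack([cv2.resize(A[190:260,205:310,::-1],None,fx=6,fy=4.2,interpolation=cv2.INTER_CUBIC),cv2.resize(B[145:225,220:325,::-1],None,fx=6,fy=3.7,interpolation=cv2.INTER_CUBIC)]))
def comps(c,m,z,name,minA=6):
    n,l,s,ce=cv2.connectedComponentsWithStats(m.astype(np.uint8))
    for i in range(1,n):
        if s[i,4]>=minA: print(name,s[i].tolist(),ce[i].round(1),cast(c,ce[i],z)[0].round(4))
for nm,c in(('top',a),('side',b)):
    h=cv2.cvtColor(c['pixels'],cv2.COLOR_RGB2HSV);H,S,V=[h[...,i].astype(int) for i in range(3)]
    roi=np.zeros(H.shape,bool)
    if nm=='top': roi[195:255,210:305]=1
    else: roi[145:225,225:320]=1
    red=((H<8)|(H>172))&(S>130)&(V>80)&roi
    comps(c,red,.086,nm+' red')
    ys,xs=np.nonzero(red);
    if nm=='top':
        k=(xs<297);P=np.c_[xs,ys][k]
        (cx,cy),(w,hh),an=cv2.minAreaRect(P.astype(np.float32));bx=cv2.boxPoints(((cx,cy),(w,hh),an));print(bx.round(1).tolist());print(cast(c,bx,.086).round(4))
    comps(c,(H>100)&(H<130)&(S>120)&roi,.08,nm+' blue')
    comps(c,(H>45)&(H<85)&(S>80)&roi,.08,nm+' green')
    comps(c,(V<40)&roi,.08,nm+' black')
# tray
g=A[190:275,315:415].copy();cv2.imwrite('pics/c1.png',cv2.resize(g[:,:,::-1],None,fx=6,fy=6,interpolation=cv2.INTER_CUBIC))
```

```text
top red [269, 195, 7, 1, 7] [272. 195.] [0.6304 0.1529 0.086 ]
top red [228, 237, 65, 12, 130] [260.4 242.4] [0.4542 0.1913 0.086 ]
[[220.60000610351562, 202.89999389648438], [284.70001220703125, 192.39999389648438], [292.20001220703125, 238.1999969482422], [228.10000610351562, 248.60000610351562]]
[[0.5989 0.3423 0.086 ]
 [0.6406 0.1059 0.086 ]
 [0.4706 0.0754 0.086 ]
 [0.4302 0.3081 0.086 ]]
top blue [267, 221, 7, 2, 13] [269.8 221.5] [0.5322 0.1594 0.08  ]
top blue [268, 226, 7, 4, 19] [271.  227.6] [0.5095 0.1543 0.08  ]
top green [280, 218, 7, 3, 16] [283.  219.2] [0.5411 0.1107 0.08  ]
top green [281, 224, 7, 4, 23] [284.  225.3] [0.5184 0.1066 0.08  ]
top black [242, 225, 6, 2, 8] [244.8 225.8] [0.5154 0.2511 0.08  ]
top black [243, 230, 6, 4, 14] [245.7 231.8] [0.4931 0.2468 0.08  ]
side red [302, 167, 18, 19, 212] [312.2 177. ] [0.626  0.1127 0.086 ]
side red [233, 170, 52, 35, 134] [257.2 186.6] [0.4535 0.1963 0.086 ]
side blue [275, 185, 11, 11, 76] [279.6 190.2] [0.5051 0.1395 0.08  ]
side green [291, 188, 5, 4, 9] [292.9 189.3] [0.5421 0.1139 0.08  ]
side green [285, 191, 8, 8, 37] [287.7 194.2] [0.5149 0.1076 0.08  ]
side green [289, 196, 8, 7, 23] [293.1 199.4] [0.5142 0.0772 0.08  ]
side black [255, 173, 11, 10, 71] [259.8 177.6] [0.4881 0.2308 0.08  ]
```

View pics/c0.png

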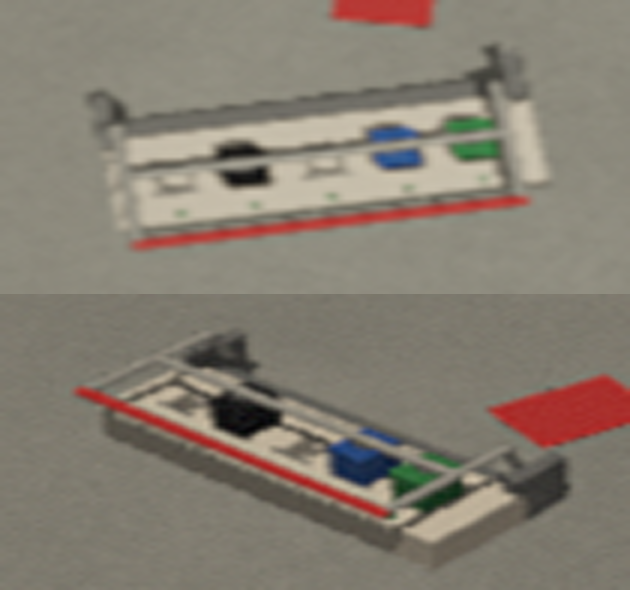

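View pics/c1.png

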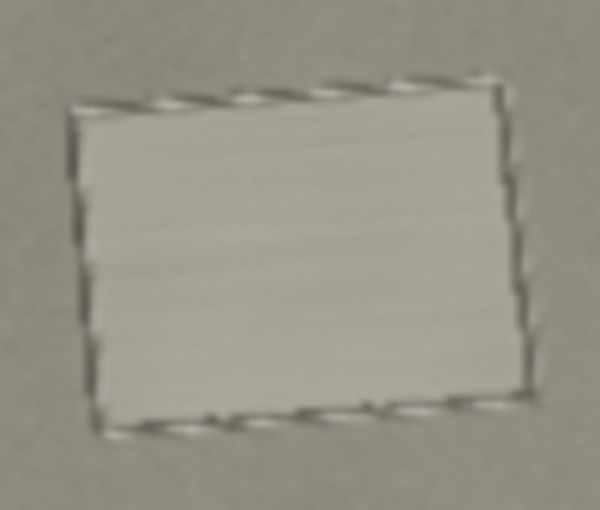

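Three plugs are present: black (socket +48), blue (-48) and green (-96). Tray corners in the crop (scale 6, offset 315,190) are (72,108), (500,80), (532,400) and (100,432).

```bash
cat >> h.py <<'E'
def go(target,yaw=None):
    """print shift needed in tool axes (cm) and spin so tool y heads along yaw (world)"""
    s=bot.state();R=cv2.Rodrigues(s['tool_rot'])[0]
    sp=0
    if yaw is not None:
        h=np.arctan2(R[1,1],R[0,1]);sp=-((yaw-h+np.pi/2)%np.pi-np.pi/2)
    R2=R@cv2.Rodrigues(np.array([0,0,sp]))[0]
    d=np.array(target)-s['tcp_pos']
    print('t',round(s['time'],2),'tcp',s['tcp_pos'].round(4),'spin',round(sp,3),'shift now-axes',(R.T@d*100).round(2),'after spin',(R2.T@d*100).round(2),'w',round(s['gripper_width'],4),'F',s['wrist_force'].round(1),'tilt',R[2,2].round(5))
E
python3 - <<'E'
from h import *
a=grab('top');b=grab('side')
h=cv2.cvtColor(a['pixels'],cv2.COLOR_RGB2HSV);m=((h[...,0]<8)|(h[...,0]>172))&(h[...,1]>130)&(h[...,2]>80)
m[:230]=0;m[256:]=0;m[:,:215]=0;m[:,300:]=0
ys,xs=np.nonzero(m);P=cast(a,np.c_[xs,ys],.086)[:,:2]
mu=P.mean(0);v=np.linalg.svd(P-mu)[2][0];v*=np.sign(v[1]);th=np.arctan2(-v[0],v[1])
pr=(P-mu)@v;print('handle',mu,th,pr.min(),pr.max(),'mid',mu+v*(pr.min()+pr.max())/2)
T=np.array([[72,108],[500,80],[532,400],[100,432]])/6+[315,190]-.4
C=cast(a,T,.022)[:,:2];print(C.round(4),C.mean(0),np.linalg.norm(C-np.roll(C,1,0),axis=1))
ey=(C[0]-C[1]+C[3]-C[2]);print('tray yaw',np.arctan2(-ey[0],ey[1]))
M=mu+v*(pr.min()+pr.max())/2; go([*M,.2],th)
E
```

```text
handle [0.45402774 0.19178252] 0.17522821286234283 -0.11744615800391063 0.11877763728529307 mid [0.45391168 0.19243806]
[[ 0.5955 -0.0518]
 [ 0.6163 -0.326 ]
 [ 0.4121 -0.3419]
 [ 0.3899 -0.0702]] [ 0.50345884 -0.19744496] [0.20638995 0.27498051 0.20473168 0.27260614]
tray yaw 0.07849825801178745
t 0.3 tcp [0.2368 0.685  0.2309] spin 1.063 shift now-axes [-36.61 -39.46   3.12] after spin [-52.28  12.8    3.12] w 0.0856 F [-0.4 -0.7  0.2] tilt -1.0
```

Emit:
carry_out(
  moves=[
    [1, [0, 0, 0], 0.177],
    [1, [0, 0, 0], 0.177],
    [1, [0, 0, 0], 0.177],
    [0.6, [0, 0, 0], 0.177],
    [0.6, [0, 0, 0], 0.177],
    [0.6, [0, 0, 0], 0.178],
    [0.6, [-4, 1, 0], 0],
    [0.6, [-5.5, 1.3, 0], 0],
    [0.6, [-5.5, 1.3, 0], 0],
    [0.6, [-5.5, 1.3, 0], 0],
    [0.6, [-5.5, 1.3, 0], 0],
    [0.6, [-5.5, 1.3, 0], 0],
  ],
)

```text
time: 1.8
tcp_pos: [0.3662, 0.3865, 0.2316]
tool_rot: [2.018, 2.407, 0.001]
wrist_force: [0.6, -0.1, -0.1]
gripper_width: 0.0514
```

Emit:
carry_out(
  moves=[
    [0.6, [-5.5, 1.3, 0], 0],
    [0.6, [-5.5, 1.3, 0], 0],
    [0.6, [-5, 1.3, 0], 0],
    [0.6, [-3, 1, 0], 0],
    [0.6, [-1.5, 0.4, 0], 0],
    [0.6, [0, 0, 0], 0],
    [0.6, [0, 0, 0], 0],
  ],
)

```text
time: 2.68
tcp_pos: [0.4528, 0.1972, 0.2312]
tool_rot: [-2.015, -2.409, -0.0]
wrist_force: [-0.2, -0.3, 0.3]
gripper_width: 0.0513
```

```bash
python3 -c "
from h import *
go([.4539,.1924,.067],.175);print(bot.state()['qpos'].round(2))
grab('side','s1.png')"
```

```text
t 2.67 tcp [0.4528 0.1972 0.2312] spin 0.003 shift now-axes [-0.5   0.03 16.42] after spin [-0.5   0.03 16.42] w 0.0513 F [-0.2 -0.3  0.3] tilt -1.0
[-0.83  0.32  0.41  2.13 -0.19  0.72 -0.11]
```

Emit:
carry_out(
  moves=[
    [0.6, [-0.5, 0, 4], 0],
    [0.6, [0, 0, 4], 0],
    [0.6, [0, 0, 4], 0],
    [0.6, [0, 0, 2.4], 0],
    [0.6, [0, 0, 1.5], 0],
    [0.6, [0, 0, 0.5], 0],
    [0.6, [0, 0, 0], 0],
    [0, [0, 0, 0], 0],
    [0, [0, 0, 0], 0],
    [0, [0, 0, 0], 0],
    [0, [0, 0, 0], 0],
    [0, [0, 0, 0], 0],
  ],
  force=40,
)

```text
time: 4.22
tcp_pos: [0.4538, 0.1906, 0.0679]
tool_rot: [-2.018, -2.406, 0.0]
wrist_force: [-1.8, -0.3, 4.9]
gripper_width: 0.0085
```

```bash
python3 -c "
from h import *
go([.4539,.1924,.067],.175)
ph0=np.arctan2(36,115);r=np.hypot(36,115);pp=None
for p in np.linspace(0,1.68,21):
    q=np.array([-r*np.cos(ph0+p),r*np.sin(ph0+p)])
    if pp is not None: print(round(p,2),((q-pp)/10).round(2),((q-q0)/10).round(2))
    else: q0=q
    pp=q
R=cv2.Rodrigues(bot.state()['tool_rot'])[0];print(R.round(2))"
```

```text
t 4.22 tcp [0.4538 0.1906 0.0679] spin 0.0 shift now-axes [0.18 0.04 0.09] after spin [0.18 0.04 0.09] w 0.0085 F [-1.8 -0.3  4.9] tilt -1.0
0.08 [0.34 0.95] [0.34 0.95]
0.17 [0.42 0.92] [0.76 1.87]
0.25 [0.5  0.88] [1.26 2.75]
0.34 [0.57 0.84] [1.83 3.59]
0.42 [0.64 0.79] [2.47 4.38]
0.5 [0.7  0.73] [3.17 5.11]
0.59 [0.76 0.67] [3.93 5.77]
0.67 [0.81 0.6 ] [4.74 6.38]
0.76 [0.86 0.53] [5.6  6.91]
0.84 [0.9  0.46] [6.5  7.37]
0.92 [0.94 0.38] [7.44 7.75]
1.01 [0.97 0.3 ] [8.41 8.05]
1.09 [0.99 0.22] [9.4  8.27]
1.18 [1.   0.13] [10.4  8.4]
1.26 [1.01 0.05] [11.41  8.45]
1.34 [ 1.01 -0.03] [12.42  8.41]
1.43 [ 1.   -0.12] [13.43  8.3 ]
1.51 [ 0.99 -0.2 ] [14.42  8.09]
1.6 [ 0.97 -0.29] [15.39  7.81]
1.68 [ 0.94 -0.37] [16.33  7.44]
[[-0.17  0.98 -0.  ]
 [ 0.98  0.17  0.  ]
 [ 0.   -0.   -1.  ]]
```

Emit:
carry_out(
  moves=[
    [0, [0, 0.34, -0.95], 0],
    [0, [0, 0.42, -0.92], 0],
    [0, [0, 0.5, -0.88], 0],
    [0, [0, 0.57, -0.84], 0],
    [0, [0, 0.64, -0.79], 0],
    [0, [0, 0.7, -0.73], 0],
    [0, [0, 0, 0], 0],
  ],
  force=60,
)

```text
time: 5.1
tcp_pos: [0.4827, 0.1956, 0.119]
tool_rot: [-2.016, -2.404, 0.007]
wrist_force: [-8.2, 0.2, 2.2]
gripper_width: 0.0078
```

```bash
python3 -c "
from h import *
c=grab('side');cv2.imwrite('pics/s2.png',cv2.resize(c['pixels'][130:230,200:340,::-1],None,fx=5,fy=5))"
```

```text
(no output)
```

View pics/s2.png

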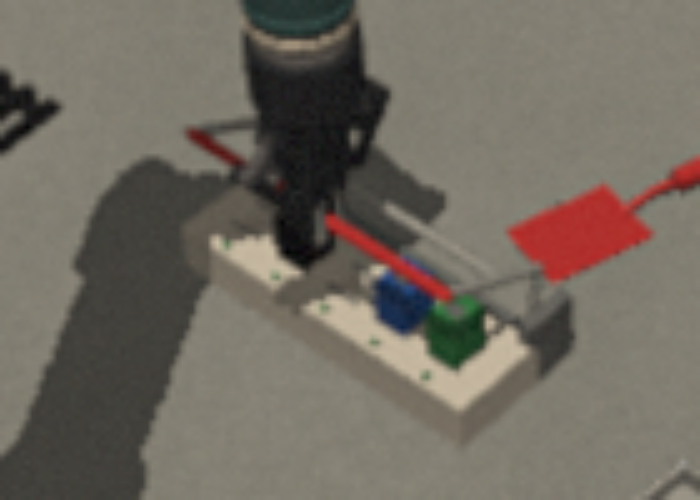

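The bail is held and lifted: the red handle runs through the jaws in the crop, from (190,130) to (460,300). Continuing the arc.

Emit:
carry_out(
  moves=[
    [0, [0, 0.76, -0.67], 0],
    [0, [0, 0.81, -0.6], 0],
    [0, [0, 0.86, -0.53], 0],
    [0, [0, 0.9, -0.46], 0],
    [0, [0, 0.94, -0.38], 0],
    [0, [0, 0.97, -0.3], 0],
    [0, [0, 0.99, -0.22], 0],
    [0, [0, 1.0, -0.13], 0],
    [0, [0, 1.01, -0.05], 0],
    [0, [0, 1.01, 0.03], 0],
    [0, [0, 1.0, 0.12], 0],
    [0, [0, 0, 0], 0],
  ],
)

```text
time: 6.65
tcp_pos: [0.5891, 0.2144, 0.1508]
tool_rot: [2.017, 2.405, 0.005]
wrist_force: [2.1, 1.3, 5.0]
gripper_width: 0.0078
```

Emit:
carry_out(
  moves=[
    [0, [0, 0.99, 0.2], 0],
    [0, [0, 0.97, 0.29], 0],
    [0, [0, 0.6, 0.24], 0],
    [0, [0, 0, 0], 0],
    [0, [0, 0, 0], 0],
    [0.3, [0, 0, 0], 0],
    [0.3, [0, 0, 0], 0],
    [0.3, [0, 0, 0], 0],
  ],
)

```text
time: 7.65
tcp_pos: [0.6105, 0.2178, 0.1427]
tool_rot: [-2.018, -2.406, 0.003]
wrist_force: [-0.3, 0.9, -0.2]
gripper_width: 0.0258
```

Emit:
carry_out(
  moves=[
    [0.3, [0, 0, -2], 0],
    [0.5, [0, 0, -4], 0],
    [0.6, [0, -3, -1], 0],
    [0.6, [2, -4.5, 0], 0],
    [0.6, [2, -2.5, 0], 0],
    [0.6, [0, 0, 0], 0],
    [0.6, [0, 0, 0], 0],
  ],
)

```text
time: 8.52
tcp_pos: [0.5074, 0.2402, 0.2142]
tool_rot: [2.018, 2.406, 0.003]
wrist_force: [-0.6, 0.9, 1.1]
gripper_width: 0.0512
```

```bash
python3 -c "
from h import *
c=grab('side');d=grab('top');cv2.imwrite('pics/s3.png',np.hstack([cv2.resize(c['pixels'][120:230,210:340,::-1],(520,440)),cv2.resize(d['pixels'][190:260,215:300,::-1],None,fx=3.2,fy=6.2857)[:440]]))
go([.5046,.2502,.1],.175)"
```

```text
t 8.62 tcp [0.5078 0.2397 0.2137] spin -0.002 shift now-axes [ 1.1  -0.15 11.37] after spin [ 1.1  -0.15 11.37] w 0.0511 F [ 0.   0.7 -0.5] tilt -1.0
```

View pics/s3.png

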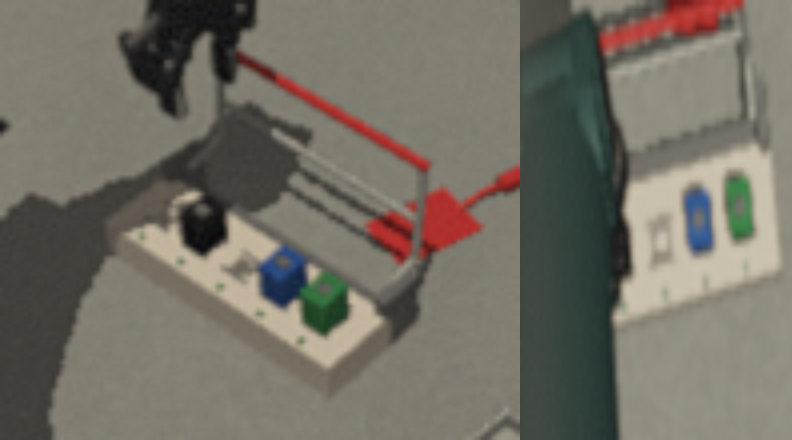

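The bail stands open by itself and all three plugs are still seated. I check the bail angle and plug positions numerically.

```bash
cat >> h.py <<'E'
TH=.175;EX=np.array([np.cos(TH),np.sin(TH),0]);EY=np.array([-np.sin(TH),np.cos(TH),0]);S0=np.array([.513,.2029,0])
def bar(x,y,z): return S0+EX*x+EY*y+np.array([0,0,z])
E
python3 -c "
from h import *
c=grab('side');a=grab('top')
for p in (1.4,1.5,1.6,1.7):
  f=p+.304;print(p,proj(c,[bar(.055-.121*np.cos(f),-.118,.05+.121*np.sin(f))]).round(1))
for n,lo,hi in (('blue',100,130),('green',45,85)):
  h=cv2.cvtColor(a['pixels'],cv2.COLOR_RGB2HSV);m=(h[...,0]>lo)&(h[...,0]<hi)&(h[...,1]>100);m[:215]=0;m[235:]=0;m[:,:255]=0;m[:,300:]=0
  ys,xs=np.nonzero(m);print(n,len(xs),cast(a,[[xs.mean(),ys.mean()]],.075).round(4))
print(bar(0,.048,0),bar(0,-.048,0),bar(0,-.096,0))
"
```

```text
1.4 [[309.5 164.5]]
1.5 [[311.9 163.1]]
1.6 [[314.1 162. ]]
1.7 [[316.3 161.2]]
blue 45 [[0.5205 0.1572 0.075 ]]
green 34 [[0.5285 0.1108 0.075 ]]
[0.50464281 0.25016687 0.        ] [0.52135719 0.15563313 0.        ] [0.52971438 0.10836625 0.        ]
```

Emit:
carry_out(
  moves=[
    [0.6, [1.1, -0.15, 4], 0],
    [0.6, [0, 0, 4], 0],
    [0.6, [0, 0, 3.4], 0],
    [0.6, [0, 0, 0], 0],
    [0.6, [0, 0, 0], 0],
  ],
)

```text
time: 9.35
tcp_pos: [0.5041, 0.2508, 0.0998]
tool_rot: [2.019, 2.405, 0.002]
wrist_force: [-0.0, -0.7, 0.3]
gripper_width: 0.0513
```

```bash
python3 -c "
from h import *
go(bar(0,.048,.046),.175)"
```

```text
t 9.35 tcp [0.5041 0.2508 0.0998] spin -0.001 shift now-axes [-0.07  0.04  5.38] after spin [-0.07  0.04  5.38] w 0.0513 F [-0.  -0.7  0.3] tilt -1.0
```

Emit:
carry_out(
  moves=[
    [0.6, [0, 0.05, 2.5], 0],
    [0.6, [0, 0, 2], 0],
    [0.6, [0, 0, 0.9], 0],
    [0.6, [0, 0, 0], 0],
    [0, [0, 0, 0], 0],
    [0, [0, 0, 0], 0],
    [0, [0, 0, 0], 0],
    [0, [0, 0, 0], 0],
  ],
  force=60,
)

```text
time: 10.35
tcp_pos: [0.5042, 0.2513, 0.0462]
tool_rot: [2.018, 2.406, 0.003]
wrist_force: [-0.4, -0.2, 7.6]
gripper_width: 0.0331
```

Emit:
carry_out(
  moves=[
    [0, [0, 0, -0.4], 0],
    [0, [0, 0, -0.4], 0],
    [0, [0, 0, -0.5], 0],
    [0, [0, 0, -1], 0],
    [0, [0, 0, -1.5], 0],
    [0, [0, 0, -3], 0],
    [0, [0, 0, -3], 0],
    [0, [0, 0, -2], 0],
    [0, [0, 0, 0], 0],
  ],
)

```text
time: 11.48
tcp_pos: [0.5043, 0.2515, 0.1656]
tool_rot: [2.018, 2.406, 0.007]
wrist_force: [0.2, -0.5, -0.8]
gripper_width: 0.0331
```

```bash
python3 -c "
from h import *
c=grab('side');cv2.imwrite('pics/s4.png',cv2.resize(c['pixels'][90:230,200:340,::-1],None,fx=4,fy=4))
T=np.array([.5035,-.1975]);t=.078
ex=np.array([np.cos(t),np.sin(t)]);ey=np.array([-ex[1],ex[0]])
for dx,dy in((0.05,.08),(0,.0),(.05,-.08),(-.04,.08),(-.04,0.0)): go([*(T+ex*dx+ey*dy),.18],.078)"
```

```text
t 11.53 tcp [0.5034 0.2512 0.1643] spin 0.097 shift now-axes [-36.71  -2.06  -1.62] after spin [-36.74   1.51  -1.62] w 0.0331 F [-0.7  0.3 -0.9] tilt -1.0
t 11.53 tcp [0.5034 0.2512 0.1643] spin 0.097 shift now-axes [-44.19  -7.81  -1.63] after spin [-44.74  -3.49  -1.63] w 0.0331 F [-0.7  0.3 -0.9] tilt -1.0
t 11.53 tcp [0.5034 0.2512 0.1643] spin 0.097 shift now-axes [-52.63  -3.61  -1.64] after spin [-52.74   1.51  -1.64] w 0.0331 F [-0.7  0.3 -0.9] tilt -1.0
t 11.53 tcp [0.5034 0.2512 0.1643] spin 0.097 shift now-axes [-35.84 -11.02  -1.63] after spin [-36.74  -7.49  -1.63] w 0.0331 F [-0.7  0.3 -0.9] tilt -1.0
t 11.53 tcp [0.5034 0.2512 0.1643] spin 0.097 shift now-axes [-43.8  -11.79  -1.64] after spin [-44.74  -7.49  -1.64] w 0.0331 F [-0.7  0.3 -0.9] tilt -1.0
```

View pics/s4.png

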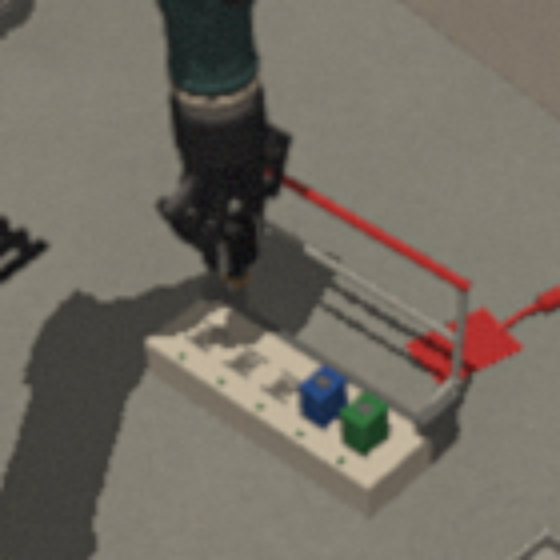

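Black is out and held, with blue and green still seated. Carrying black to the tray's far end.

Emit:
carry_out(
  moves=[
    [0, [-2, -0.4, 0], 0],
    [0, [-4, -0.7, 0], 0],
    [0, [-5.2, -0.9, 0], 0],
    [0, [-5.2, -0.9, 0], 0],
    [0, [-5.2, -0.9, 0], 0],
    [0, [-5.2, -0.9, 0], 0],
    [0, [-5.2, -0.9, 0], 0],
    [0, [-5.2, -0.9, 0], 0],
    [0, [-5.2, -0.9, 0], 0],
    [0, [-4.7, -0.6, 0], 0],
    [0, [-3, -0.4, 0], 0],
    [0, [-2, -0.2, 0], 0],
  ],
)

```text
time: 13.02
tcp_pos: [0.5069, -0.2797, 0.1621]
tool_rot: [-2.022, -2.402, 0.003]
wrist_force: [0.1, -0.2, -0.8]
gripper_width: 0.033
```

```bash
cat >> h.py <<'E'
def tray(c):
    """tray by left/right colour difference from counter is weak: use dark/bright rim, top view"""
    g=cv2.cvtColor(c['pixels'],cv2.COLOR_RGB2GRAY);return g
E
python3 -c "
from h import *
c=grab('side','s5.png')
go([.5035+.08*.078,-.1975-.08,.18],.175)"
```

```text
t 13.07 tcp [ 0.5076 -0.2824  0.1625] spin -0.005 shift now-axes [ 0.44  0.29 -1.75] after spin [ 0.44  0.29 -1.75] w 0.0332 F [ 0.9 -3.   0.2] tilt -1.0
```

View pics/s5.png

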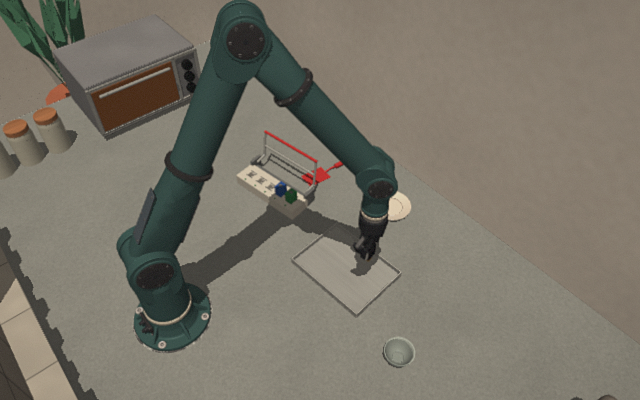

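The tray hasn't moved (corners (336,226), (400,272), (357,315), (291,261)). Lowering and releasing.

Emit:
carry_out(
  moves=[
    [0, [0.5, 0.2, 3.5], 0],
    [0, [0, 0, 4], 0],
    [0, [0, 0, 3], 0],
    [0, [0, 0, 1.5], 0],
    [0, [0, 0, 0.7], 0],
    [0, [0, 0, 0], 0],
    [0.6, [0, 0, 0], 0],
    [0.6, [0, 0, 0], 0],
    [0.6, [0, 0, 0], 0],
    [0.6, [0, 0, -2], 0],
    [0.6, [0, 0, -5], 0],
    [0.6, [0, 0, -5], 0],
  ],
)

```text
time: 14.58
tcp_pos: [0.5102, -0.2716, 0.1572]
tool_rot: [-2.018, -2.407, 0.0]
wrist_force: [1.2, 0.4, -0.3]
gripper_width: 0.0509
```

```bash
python3 -c "
from h import *
c=grab('side');cv2.imwrite('pics/s6.png',cv2.resize(c['pixels'][150:330,220:420,::-1],None,fx=3,fy=3))
go(bar(0,-.048,.16),.175)"
```

```text
t 14.62 tcp [ 0.5137 -0.2739  0.1636] spin -0.001 shift now-axes [42.18  8.2   0.19] after spin [42.17  8.23  0.19] w 0.0513 F [ 0.6 -1.4  3.2] tilt -0.99994
```

View pics/s6.png

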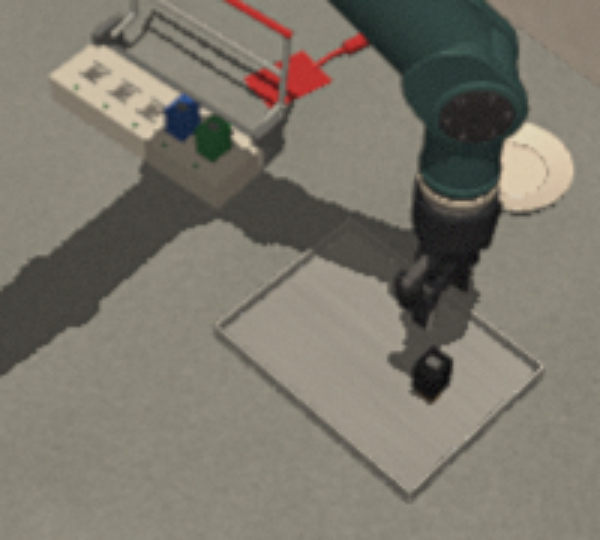

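Black stands or lies in the tray at (430,375) in the crop. Now blue.

Emit:
carry_out(
  moves=[
    [0.6, [2, 0.5, 0], 0],
    [0.6, [4, 0.8, 0], 0],
    [0.6, [5, 1, 0], 0],
    [0.6, [5.2, 1, 0], 0],
    [0.6, [5.2, 1, 0], 0],
    [0.6, [5.2, 1, 0], 0],
    [0.6, [5.2, 1, 0], 0],
    [0.6, [5, 1, 0], 0],
    [0.6, [3.4, 0.6, 0], 0],
    [0.6, [2, 0.3, 0], 0],
    [0.6, [0, 0, 0], 0],
    [0.6, [0, 0, 0], 0],
  ],
)

```text
time: 16.12
tcp_pos: [0.5174, 0.1561, 0.1558]
tool_rot: [2.021, 2.405, -0.002]
wrist_force: [0.2, -0.6, 0.3]
gripper_width: 0.0515
```

```bash
python3 -c "
from h import *
go(bar(0,-.048,.046),.175)"
```

```text
t 16.12 tcp [0.5174 0.1561 0.1558] spin -0.002 shift now-axes [-0.1   0.4  10.98] after spin [-0.11  0.4  10.98] w 0.0515 F [ 0.2 -0.6  0.3] tilt -1.0
```

Emit:
carry_out(
  moves=[
    [0.6, [0, 0.35, 3.5], 0],
    [0.6, [0, 0, 4], 0],
    [0.6, [0, 0, 2], 0],
    [0.6, [0, 0, 1], 0],
    [0.6, [0, 0, 0.5], 0],
    [0.6, [0, 0, 0], 0],
    [0, [0, 0, 0], 0],
    [0, [0, 0, 0], 0],
    [0, [0, 0, 0], 0],
    [0, [0, 0, 0], 0],
  ],
)

```text
time: 17.38
tcp_pos: [0.521, 0.1587, 0.0469]
tool_rot: [-2.019, -2.407, -0.001]
wrist_force: [-1.5, -0.0, 5.7]
gripper_width: 0.0332
```

Emit:
carry_out(
  moves=[
    [0, [0, 0, -0.4], 0],
    [0, [0, 0, -0.4], 0],
    [0, [0, 0, -0.5], 0],
    [0, [0, 0, -1], 0],
    [0, [0, 0, -1.5], 0],
    [0, [0, 0, -3], 0],
    [0, [0, 0, -3], 0],
    [0, [0, 0, -2], 0],
    [0, [0, 0, 0], 0],
  ],
)

```text
time: 18.5
tcp_pos: [0.5232, 0.1592, 0.1668]
tool_rot: [2.017, 2.405, 0.009]
wrist_force: [-0.3, 0.4, -0.1]
gripper_width: 0.0333
```

```bash
python3 -c "
from h import *
c=grab('side');cv2.imwrite('pics/s7.png',cv2.resize(c['pixels'][110:330,220:440,::-1],None,fx=2.7,fy=2.7))
go([.5035,-.1975,.17],.175)"
```

```text
t 18.55 tcp [0.5221 0.159  0.1655] spin 0.0 shift now-axes [-34.78  -8.04  -0.51] after spin [-34.78  -8.04  -0.51] w 0.0335 F [ 1.1  0.9 -1.3] tilt -0.99999
```

View pics/s7.png

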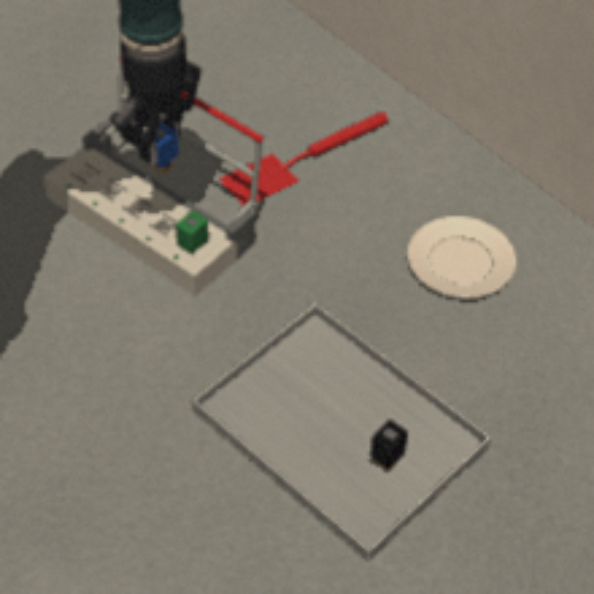

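Blue is held, black stands in the tray, and the tray is unmoved. I place blue at the tray centre.

Emit:
carry_out(
  moves=[
    [0, [-2, -0.5, 0], 0],
    [0, [-4, -0.9, 0], 0],
    [0, [-5, -1.2, 0], 0],
    [0, [-5, -1.2, 0], 0],
    [0, [-5, -1.2, 0], 0],
    [0, [-5, -1.2, 0], 0],
    [0, [-4.5, -1, 0], 0],
    [0, [-3, -0.6, 0], 0],
    [0, [-1.3, -0.2, 0], 0],
    [0, [0, 0, 0], 0],
    [0, [0, 0, 0], 0],
  ],
)

```text
time: 19.92
tcp_pos: [0.5028, -0.1962, 0.1636]
tool_rot: [-2.015, -2.408, -0.001]
wrist_force: [0.1, 0.8, -1.2]
gripper_width: 0.0333
```

```bash
python3 -c "
from h import *
go([.5035,-.1975,.033],.175)"
```

```text
t 19.93 tcp [ 0.5028 -0.1962  0.1636] spin 0.002 shift now-axes [-0.16  0.06 13.06] after spin [-0.16  0.06 13.06] w 0.0333 F [ 0.1  0.8 -1.2] tilt -1.0
```

Emit:
carry_out(
  moves=[
    [0, [0, 0, 3.5], 0],
    [0, [0, 0, 4], 0],
    [0, [0, 0, 3], 0],
    [0, [0, 0, 1.6], 0],
    [0, [0, 0, 0.8], 0],
    [0, [0, 0, 0], 0],
    [0.6, [0, 0, 0], 0],
    [0.6, [0, 0, 0], 0],
    [0.6, [0, 0, 0], 0],
    [0.6, [0, 0, -2], 0],
    [0.6, [0, 0, -5], 0],
    [0.6, [0, 0, -5], 0],
  ],
)

```text
time: 21.42
tcp_pos: [0.5026, -0.1978, 0.1562]
tool_rot: [-2.018, -2.406, 0.001]
wrist_force: [2.2, 0.2, 0.2]
gripper_width: 0.0508
```

```bash
python3 -c "
from h import *
c=grab('side');cv2.imwrite('pics/s8.png',cv2.resize(c['pixels'][110:330,220:440,::-1],None,fx=2.7,fy=2.7))
go(bar(0,-.096,.16),.175)"
```

```text
t 21.48 tcp [ 0.5061 -0.1997  0.1621] spin -0.001 shift now-axes [29.93  7.66  0.15] after spin [29.92  7.68  0.15] w 0.0513 F [ 0.  -0.1  2.8] tilt -0.99995
```

View pics/s8.png

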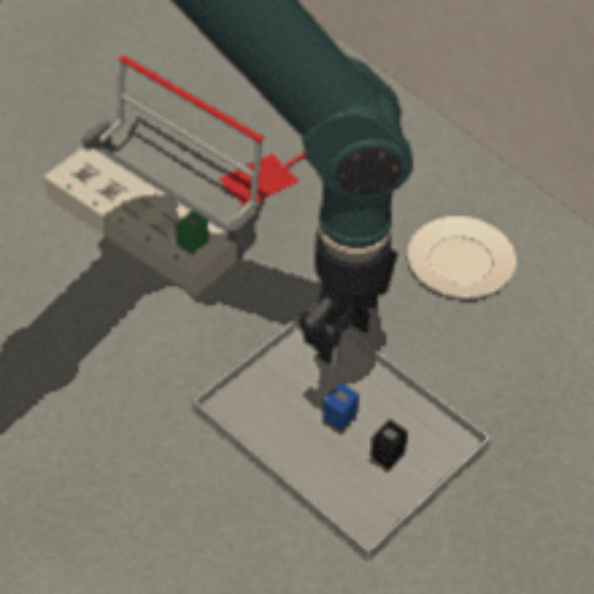

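Blue stands beside black in the tray. Now green.

Emit:
carry_out(
  moves=[
    [0.6, [2, 0.5, 0], 0],
    [0.6, [4, 1, 0], 0],
    [0.6, [5, 1.3, 0], 0],
    [0.6, [5, 1.3, 0], 0],
    [0.6, [5, 1.3, 0], 0],
    [0.6, [4.5, 1.2, 0], 0],
    [0.6, [3, 0.8, 0], 0],
    [0.6, [1.2, 0.3, 0], 0],
    [0.6, [0, 0, 0], 0],
    [0.6, [0, 0, 0], 0],
  ],
)

```text
time: 22.72
tcp_pos: [0.527, 0.1059, 0.1551]
tool_rot: [2.022, 2.404, -0.001]
wrist_force: [-0.0, -1.0, -0.6]
gripper_width: 0.0514
```

```bash
python3 -c "
from h import *
go(bar(0,-.095,.046),.175)"
```

```text
t 22.73 tcp [0.527  0.1059 0.1551] spin -0.003 shift now-axes [ 0.31  0.32 10.91] after spin [ 0.31  0.32 10.91] w 0.0514 F [-0.  -1.  -0.6] tilt -1.0
```

Emit:
carry_out(
  moves=[
    [0.6, [0.35, 0.3, 3.5], 0],
    [0.6, [0, 0, 4], 0],
    [0.6, [0, 0, 2], 0],
    [0.6, [0, 0, 1], 0],
    [0.6, [0, 0, 0.4], 0],
    [0.6, [0, 0, 0], 0],
    [0, [0, 0, 0], 0],
    [0, [0, 0, 0], 0],
    [0, [0, 0, 0], 0],
    [0, [0, 0, 0], 0],
  ],
)

```text
time: 23.98
tcp_pos: [0.5294, 0.1119, 0.0469]
tool_rot: [-2.019, -2.407, -0.001]
wrist_force: [-1.4, -0.5, 5.9]
gripper_width: 0.0335
```

Emit:
carry_out(
  moves=[
    [0, [0, 0, -0.4], 0],
    [0, [0, 0, -0.4], 0],
    [0, [0, 0, -0.5], 0],
    [0, [0, 0, -1], 0],
    [0, [0, 0, -1.5], 0],
    [0, [0, 0, -3], 0],
    [0, [0, 0, -3], 0],
    [0, [0, 0, -2], 0],
    [0, [0, 0, 0], 0],
  ],
)

```text
time: 25.1
tcp_pos: [0.5314, 0.1122, 0.1667]
tool_rot: [2.017, 2.404, 0.008]
wrist_force: [-0.0, 0.4, -1.2]
gripper_width: 0.033
```

```bash
python3 -c "
from h import *
c=grab('side');cv2.imwrite('pics/s9.png',cv2.resize(c['pixels'][110:330,220:440,::-1],None,fx=2.7,fy=2.7))
go([.5035-.07*.078,-.1975+.07,.17],.175)"
```

```text
t 25.15 tcp [0.5304 0.1122 0.1655] spin 0.0 shift now-axes [-23.04  -7.36  -0.49] after spin [-23.04  -7.36  -0.49] w 0.0332 F [-0.  -0.5 -1.3] tilt -0.99999
```

View pics/s9.png

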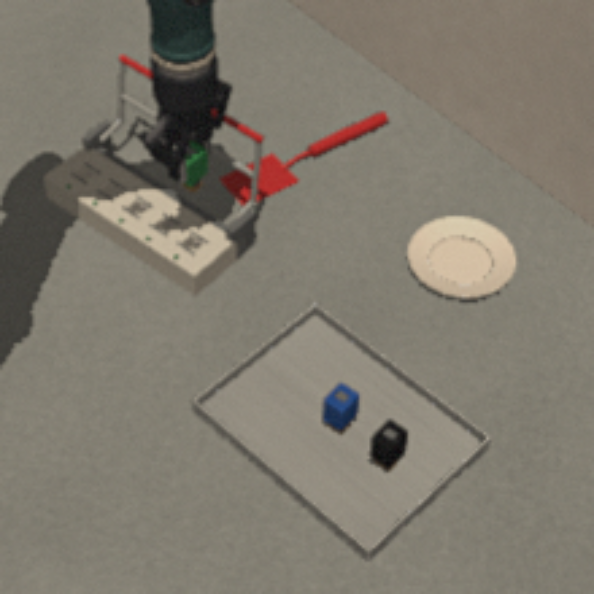

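Green is held, the sockets are empty, and the tray is unmoved.

Emit:
carry_out(
  moves=[
    [0, [-2, -0.6, 0], 0],
    [0, [-4, -1.3, 0], 0],
    [0, [-5, -1.6, 0], 0],
    [0, [-5, -1.6, 0], 0],
    [0, [-4, -1.3, 0], 0],
    [0, [-2, -0.7, 0], 0],
    [0, [-1, -0.3, 0], 0],
    [0, [0, 0, 0], 0],
    [0, [0, 0, 0], 0],
  ],
)

```text
time: 26.28
tcp_pos: [0.4966, -0.1263, 0.1637]
tool_rot: [-2.016, -2.408, -0.0]
wrist_force: [-0.4, -0.0, -0.7]
gripper_width: 0.0331
```

```bash
python3 -c "
from h import *
go([.5035-.07*.078,-.1975+.07,.033],.175)"
```

```text
t 26.27 tcp [ 0.4966 -0.1263  0.1637] spin 0.002 shift now-axes [-0.15  0.13 13.07] after spin [-0.15  0.13 13.07] w 0.0331 F [-0.4 -0.  -0.7] tilt -1.0
```

Emit:
carry_out(
  moves=[
    [0, [0, 0, 3.5], 0],
    [0, [0, 0, 4], 0],
    [0, [0, 0, 3], 0],
    [0, [0, 0, 1.6], 0],
    [0, [0, 0, 0.8], 0],
    [0, [0, 0, 0], 0],
    [0.6, [0, 0, 0], 0],
    [0.6, [0, 0, 0], 0],
    [0.6, [0, 0, 0], 0],
    [0.6, [0, 0, -2], 0],
    [0.6, [0, 0, -5], 0],
    [0.6, [0, 0, -6], 0],
  ],
)

```text
time: 27.78
tcp_pos: [0.4958, -0.1272, 0.1658]
tool_rot: [-2.018, -2.405, 0.002]
wrist_force: [1.0, -0.5, 0.6]
gripper_width: 0.0513
```

Emit:
carry_out(
  moves=[
    [0.6, [0, 0, -4], 0],
    [0.6, [0, 0, -2], 0],
    [0.6, [0, 0, 0], 0],
  ],
)

```text
time: 28.15
tcp_pos: [0.4976, -0.1276, 0.2266]
tool_rot: [2.017, 2.405, 0.004]
wrist_force: [0.3, 0.7, -0.6]
gripper_width: 0.0511
```

```bash
python3 -c "
from h import *
c=grab('side');cv2.imwrite('pics/s10.png',cv2.resize(c['pixels'][110:330,220:440,::-1],None,fx=2.7,fy=2.7))
go(bar(.106,0,.22),.175)"
```

```text
t 28.2 tcp [ 0.4967 -0.1273  0.2253] spin 0.0 shift now-axes [32.22 17.97  0.56] after spin [32.23 17.96  0.56] w 0.0511 F [-1.4  0.1  0.2] tilt -1.0
```

View pics/s10.png

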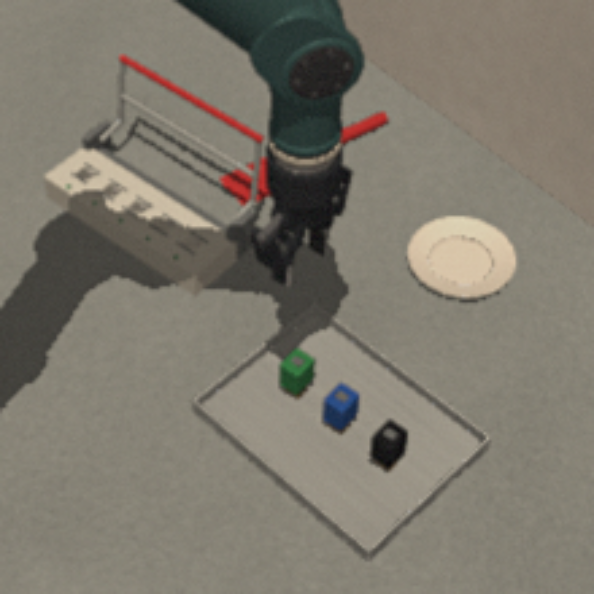

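All three chargers stand in the tray. Next I go to the handle.

Emit:
carry_out(
  moves=[
    [0.6, [2, 1.1, 0], 0],
    [0.6, [4, 2.2, 0], 0],
    [0.6, [5, 2.8, 0], 0],
    [0.6, [5, 2.8, 0], 0],
    [0.6, [5, 2.8, 0], 0],
    [0.6, [5, 2.8, 0], 0],
    [0.6, [4, 2.2, 0], 0],
    [0.6, [2.2, 1.2, 0], 0],
    [0.6, [0, 0, 0], 0],
    [0.6, [0, 0, 0], 0],
  ],
)

```text
time: 29.45
tcp_pos: [0.6163, 0.2175, 0.2245]
tool_rot: [2.023, 2.403, -0.004]
wrist_force: [-0.2, -0.1, -0.7]
gripper_width: 0.0514
```

```bash
python3 -c "
from h import *
go(bar(.106,0,.142),.175)"
```

```text
t 29.45 tcp [0.6163 0.2175 0.2245] spin -0.003 shift now-axes [0.38 0.19 8.25] after spin [0.38 0.19 8.25] w 0.0514 F [-0.2 -0.1 -0.7] tilt -1.0
```

Emit:
carry_out(
  moves=[
    [0.6, [0, 0.2, 3], 0],
    [0.6, [0, 0, 3], 0],
    [0.6, [0, 0, 1.5], 0],
    [0.6, [0, 0, 0.7], 0],
    [0.6, [0, 0, 0], 0],
    [0, [0, 0, 0], 0],
    [0, [0, 0, 0], 0],
    [0, [0, 0, 0], 0],
    [0, [0, 0, 0], 0],
    [0, [0, 0, 0], 0],
  ],
)

```text
time: 30.7
tcp_pos: [0.6165, 0.2209, 0.1437]
tool_rot: [-2.016, -2.405, 0.005]
wrist_force: [-5.0, -0.7, 5.3]
gripper_width: 0.0074
```

```bash
python3 -c "
from h import *
go(bar(.106,0,.142),.175)
ph0=np.arctan2(36,115);r=np.hypot(36,115);pp=None
for p in np.linspace(1.7,0,22):
    q=np.array([-r*np.cos(ph0+p),r*np.sin(ph0+p)])
    if pp is not None: print(round(p,2),'[0, %.2f, %.2f]'%tuple((q-pp)/10*[1,-1]))
    pp=q"
```

```text
t 30.7 tcp [0.6165 0.2209 0.1437] spin 0.0 shift now-axes [0.03 0.1  0.17] after spin [0.03 0.1  0.17] w 0.0074 F [-5.  -0.7  5.3] tilt -0.99999
1.62 [0, -0.90, -0.37]
1.54 [0, -0.93, -0.30]
1.46 [0, -0.95, -0.22]
1.38 [0, -0.96, -0.15]
1.3 [0, -0.97, -0.07]
1.21 [0, -0.98, 0.01]
1.13 [0, -0.97, 0.09]
1.05 [0, -0.96, 0.17]
0.97 [0, -0.94, 0.25]
0.89 [0, -0.92, 0.32]
0.81 [0, -0.89, 0.40]
0.73 [0, -0.86, 0.47]
0.65 [0, -0.82, 0.53]
0.57 [0, -0.77, 0.60]
0.49 [0, -0.72, 0.66]
0.4 [0, -0.66, 0.71]
0.32 [0, -0.60, 0.77]
0.24 [0, -0.54, 0.81]
0.16 [0, -0.47, 0.85]
0.08 [0, -0.40, 0.89]
0.0 [0, -0.33, 0.92]
```

Emit:
carry_out(
  moves=[
    [0, [0, -0.9, -0.37], 0],
    [0, [0, -0.93, -0.3], 0],
    [0, [0, -0.95, -0.22], 0],
    [0, [0, -0.96, -0.15], 0],
    [0, [0, -0.97, -0.07], 0],
    [0, [0, -0.98, 0.01], 0],
    [0, [0, -0.97, 0.09], 0],
    [0, [0, -0.96, 0.17], 0],
    [0, [0, -0.94, 0.25], 0],
    [0, [0, -0.92, 0.32], 0],
    [0, [0, -0.89, 0.4], 0],
  ],
)

```text
time: 32.08
tcp_pos: [0.5163, 0.203, 0.1435]
tool_rot: [-2.019, -2.406, -0.002]
wrist_force: [-0.3, -0.5, 6.8]
gripper_width: 0.0077
```

Emit:
carry_out(
  moves=[
    [0, [0, -0.86, 0.47], 0],
    [0, [0, -0.82, 0.53], 0],
    [0, [0, -0.77, 0.6], 0],
    [0, [0, -0.72, 0.66], 0],
    [0, [0, -0.66, 0.71], 0],
    [0, [0, -0.6, 0.77], 0],
    [0, [0, -0.54, 0.81], 0],
    [0, [0, -0.47, 0.85], 0],
    [0, [0, -0.4, 0.89], 0],
    [0, [0, -0.3, 0.75], 0],
    [0, [0, 0, 0], 0],
    [0, [0, 0, 0], 0],
  ],
)

```text
time: 33.58
tcp_pos: [0.455, 0.1923, 0.0709]
tool_rot: [-2.017, -2.406, 0.003]
wrist_force: [-6.1, 0.7, 1.7]
gripper_width: 0.0078
```

Emit:
carry_out(
  moves=[
    [0.6, [0, 0, 0], 0],
    [0.6, [0, 0, 0], 0],
    [0.6, [0, 0, 0], 0],
    [0.6, [0, 0, 0], 0],
    [0.6, [0, 0, -2], 0],
    [0.6, [0, 0, -5], 0],
    [0.6, [0, 0, -5], 0],
    [0.6, [0, 0, -5], 0],
    [0.6, [5, 0, 0], 0],
    [0.6, [5, 0, 0], 0],
    [0.6, [3, 0, 0], 0],
    [0.6, [0, 0, 0], 0],
  ],
)

```text
time: 35.08
tcp_pos: [0.4327, 0.3236, 0.2412]
tool_rot: [-2.012, -2.412, -0.002]
wrist_force: [-0.3, -1.2, 0.2]
gripper_width: 0.0512
```

```bash
python3 -c "
from h import *
c=grab('side');cv2.imwrite('pics/s11.png',cv2.resize(c['pixels'][110:330,220:440,::-1],None,fx=2.7,fy=2.7))
h=cv2.cvtColor(c['pixels'],cv2.COLOR_RGB2HSV);m=((h[...,0]<8)|(h[...,0]>172))&(h[...,1]>130)&(h[...,2]>60)
m[:,:225]=0;m[:,300:]=0;m[:150]=0;m[220:]=0
ys,xs=np.nonzero(m);i=xs.argmax();print('right end',xs[i],ys[i],len(xs))
for p in (0,.08,.16,.3):
  f=p+.304;print(p,proj(c,[bar(.055-.121*np.cos(f),-.118,.05+.121*np.sin(f))]).round(1))
go([.5,.2,.2])"
```

```text
right end 284 204 138
0 [[283.6 204.2]]
0.08 [[284.1 201.8]]
0.16 [[284.8 199.3]]
0.3 [[286.4 194.8]]Traceback (most recent call last):
  File "<string>", line 9, in <module>
    go([.5,.2,.2])
    ~~^^^^^^^^^^^^
  File "h.py", line 22, in go
    R2=R@cv2.Rodrigues(np.array([0,0,sp]))[0]
         ~~~~~~~~~~~~~^^^^^^^^^^^^^^^^^^^^
cv2.error: OpenCV(4.12.0) /io/opencv/modules/calib3d/src/calibration_base.cpp:151: error: (-210:Unsupported format or combination of formats) The matrices must have 32f or 64f data type in function 'Rodrigues'
```

View pics/s11.png

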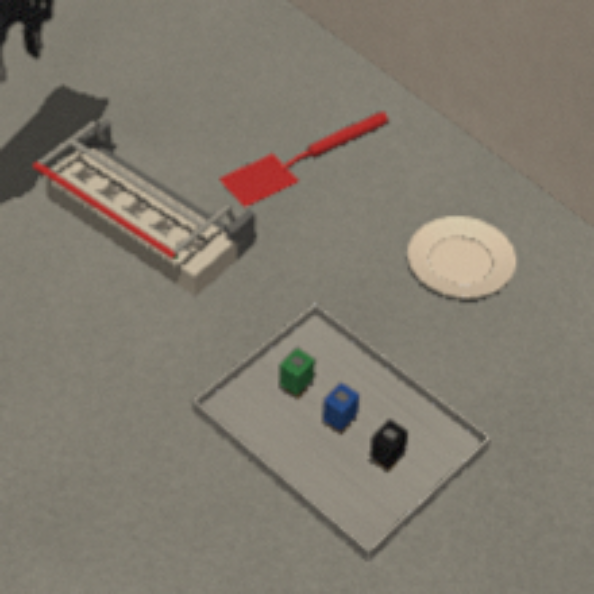

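The bail's right end is at (284,204), the same as at the start and matching angle 0. All the chargers are in the tray and the arm is clear.

```bash
python3 -c "
from rig import bot
print(bot.hand_in())"
```

```text
the job is handed in; nothing more can be done
None
```

The job is done and handed in at about 35 s of the 210 s allowed; the hand-in gave no verdict.

- **What I did:** I lifted the bail until it stayed open by itself. I pulled out the three chargers that were present (black, blue and green), stood each one in the tray, and swung the bail shut over the empty sockets.
- **Bail checks:** When open, the handle end in the side picture matched 1.7 rad. In the last side picture its right end was at pixel (284,204). That is where it was at the start, and angle 0 predicts (283.6,204.2).
- **Chargers and tray:** The last picture showed all three chargers standing well inside the tray. The tray had not moved and lay flat, and the gripper was open and clear of everything.
- **Side objects:** The plate and spatula were in that picture and looked unmoved. The ramekin and trivet were outside it, so I did not check them at the end, but the gripper stayed clear of both.
- **Disagreements and errors:** No check of the scene failed. The gripper read about 8 mm on the 10 mm handle, but the pictures showed it was held. The last script's final line, a pose printout, stopped with an error that did not affect the run.

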